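# Shut the dabba's hatch and tuck its tongue under the lip

## Robot

A 7-joint arm with a two-finger parallel gripper is mounted at the origin on the work surface. World frame = base frame: x ahead of the robot, y to its left, z up, the work surface at z = 0. Lengths are in m, angles in rad, forces in N, time in s.
With the tool pointing down it reaches from about 0.4 to 0.85 m from the base axis. Payload 10.4 kg.
Tool frame: the origin (TCP) lies on the centre line of the jaws, within the pads' length; the fingertips stand 11 mm ahead of it and the grasp point (between the pads) lies 8 mm behind it (manip.finger_overhang is the distance from the TCP to the fingertips, in m); z points along the fingers, y is the line along which they close (so a half turn about z gives the same grasp; the last joint's range is limited). The gripper opens to 85 mm and grips with 20 to 120 N. Pads are 22 mm wide; open, the fingers measure 114 mm over their backs; the gripper's body (76 mm by 85 mm) begins 54 mm behind the grasp point. The pads swing forward as they close: fully open they stand 13 mm farther back than shut.
Start: joints at [1.122, 0.332, -0.065, 1.46, 0.022, 1.35, -0.088], TCP at [0.258, -0.569, 0.242] pointing down, gripper open.
Joint ranges: [-2.6, 2.6], [-0.5, 2.12], [-1.47, 1.34], [0.16, 2.42], [-1.27, 4.41], [0.06, 2.06], [-2.6, 2.6]. Speed limits (rad/s): [2.22, 2.22, 2.79, 2.79, 3.14, 3.14, 3.14].

## Interface

Orientations are given as a unit quaternion [x, y, z, w].
In Python, from workcell import manip, imaging, workorder gives the robot as it stands.
- The arm moves only by the tool jog_arm, never from a script. Its argument "deltas" is a list of rows, each an object with "gripper": the opening, from 0 (shut) to 1 (fully open); "offset": the shift along the tool's x, y, z in m, a list of three; "rotation": the turn, a rotation vector about the tool's x, y, z in degrees, a list of three. In form: [{"gripper": gripper, "offset": [tx, ty, tz], "rotation": [ax, ay, az]}, ...]. A call has 1 to 20 rows; each row shifts and turns the commanded pose from where the row before left it, along the tool's axes as they then stand; what a row does not reach is not made up. A row lasts 1/10 s, in which the tool goes at most 50 mm and 8.59 degrees, less where a joint would pass 70% of its speed; a pose out of reach is approached as far as the arm can. A call with a gripper value outside its range is refused whole. The fingers move at their own pace and stop on an object; "newtons" is the grip in N (left out, the last holds). Time passes only in rows, so rows that do not move let the fingers close. It gives the time, the measured TCP pose, the force, the opening and the grip force at its end, in the units of the state.
- manip.get_obs(): the state, without advancing time (a new reading comes with each control period).
- imaging.camera(name): name is "side" or "top"; returns the picture (480x640x3 uint8, blue, green, red); there is no depth.
- imaging.camera_model(name): a dict with "camera_matrix" (3x3 intrinsics, pixels), "k1" (the pictures are not rectified: a ray, as slopes to the right and down, at radius r is drawn at 1 + k1 r^2 times it, then the intrinsics apply), "world_to_cam" (4x4, takes a point from world to camera coordinates). Camera axes: x right, y up, looking along -z (the intrinsics and any distortion apply to the point x, -y, -z); pixel columns grow to the right and rows downward; lengths in m; the calibration is good to about 2 mm. A picture is of the moment at which its call begins. camera_model takes no time and is no camera call.
- workorder.hand_in(): hands the job in; it is judged then, once.
The state is a dict: "clock": time; "joint_pos": joint angles; "joint_velocities": joint speeds; "tau": joint torques, N m; "position": TCP position; "ee_rot": TCP orientation; "ft_force": force on the tool from outside, world axes, zero at the start; "torque": the same for the moment, N m; "grip_width": opening from 0.0 (shut) to 1.0 (fully open); "grasp_force": force on a finger pad.
Only numpy, scipy, OpenCV 4.12 (cv2) and the standard library are available. Lean on these libraries where they do the work, as an engineer would, in place of code of your own. Each camera call takes 0.05 s, during which the arm holds its last target. There are 200 camera calls.

## Task

Close the steel dabba: with a fingertip fold its raised hatch flap over onto the top, hold it down against its spring and push the tongue by its rib until its edge is fully home beneath the retaining lip, so that the hatch stays shut by itself when you take your hand away. Only press and push: do not lift, tip or shove the dabba, and leave the kettle, the tray with its glasses, the pot holder and the rolling stand where they are.

Things in the scene. Friction and masses are not known exactly. Their poses are not given: they have to be found in the camera images.
- dabba: Rectangular steel box, 190 (x) x 140 (y) x 80 mm tall, loose and upright on the ledge, about 3 kg. Origin: centre of its underside. Its x axis runs level along the box from the hatch's hinge end (-x, the robot's side) to the retaining lip at the +x end. Its flat top is at z = 80 mm.
- hinge_line (a point): Middle of the hatch's hinge axis on the dabba: 60 mm towards -x from the box's centre, 82 mm above its underside. The axis runs along the dabba's y. The point's axes are those of the dabba.
- lip_mouth (a point): Middle of the lip's mouth, at its underside: x = 55 mm, z = 90.5 mm in the dabba's frame; axes as the dabba. The lip is a steel bridge 74 mm wide, its roof 4 mm thick running 26 mm towards +x from here, cheeks 64 mm apart, open towards the hinge; the mouth flares up to 10 mm higher and 6 mm nearer the hinge.
- hatch (a joint): Angle of the hatch flap, rad: 0 = flat on the top (stop), growing as it rises; starts at 0.85 to 1.45. The flap is a steel leaf 90 mm long from the hinge, 80 mm wide, 2.5 mm thick, with the tongue on its outer (upper when shut) face. A light spring (under 0.1 N m) raises it from flat to about 0.7 rad when let go; tucked beneath the lip it rests at about 0.03.
- tongue (a joint): How far the tongue has slid outward along the flap, m: 0 = drawn back, 0.030 = fully out (stop). Starts at 0 to 0.003, slides with about 3 N of friction, stays where left. With the flap flat its edge reaches the lip's mouth at 0.010 and is 20 mm beneath the lip at 0.030. Pushed out before the flap is flat, it fouls the lip.
- rib_top (a point): Middle of the top of the tongue's rib; x outward along the tongue, z out of its outer face. Rib: 50 mm wide (y), 6 thick (x), 14 high (z). Tongue plate: 85 x 50 x 3 mm, its outer face 4.5 mm outside the hinge axis. With the tongue drawn back this point is 63 mm along the flap from the hinge axis; 40 mm of free plate lies behind the rib, on the hinge side.
- tongue_edge (a point): Middle of the tongue's free front edge, on its outer face, 42 mm beyond the rib's middle; the edge that goes beneath the lip. Axes as rib_top.
- kettle: Tall aluminium kettle, body 156 mm across, 238 mm tall, black handle and spout; origin at the centre of its underside. Leave alone.
- tray: Round steel tray, 270 mm across, low, carrying the four glasses; origin at the centre of its underside. Leave alone.
- potholder: Red silicone disc, 160 mm across, 8 mm thick; origin at the centre of its underside. Leave alone.
- stand: Round wooden rolling stand, 220 mm across, 55 mm tall, on three feet; origin at the centre of its underside. Leave alone.
- glass0: One of four tea glasses on the tray, 64 mm across the rim, 88 mm tall; origin at the centre of its underside. Leave alone.
- glass1: One of four tea glasses on the tray, 64 mm across the rim, 88 mm tall; origin at the centre of its underside. Leave alone.
- glass2: One of four tea glasses on the tray, 64 mm across the rim, 88 mm tall; origin at the centre of its underside. Leave alone.
- glass3: One of four tea glasses on the tray, 64 mm across the rim, 88 mm tall; origin at the centre of its underside. Leave alone.
Not all that is in view belongs to the job. There is more than one size of the dabba; the one meant has the size given above.

How it is judged:
At the end, for the whole second after the job is handed in: The hatch lies shut (under 0.07 rad) and stays so untouched, the tongue is pushed out more than 22 mm of its 30 with its edge more than 10 mm beneath the lip, the dabba stands flat within 30 mm of where it was, and every bystander is within 20 mm of its place (value of joint hatch below 0.07 rad and value of joint tongue above 0.022 m and x of tongue_edge in the frame of lip_mouth above 0.01 m and z of tongue_edge in the frame of lip_mouth below 0.003 m and linear speed of dabba below 0.02 m/s and angle between dabba's own z axis and vertical below 0.05 rad and height (world z) of dabba below 0.006 m and distance of dabba from where it was at the start of the episode below 0.03 m and distance of each of kettle, tray, potholder, stand, glass0, glass1, glass2, glass3 from where it was at the start of the episode below 0.02 m).
It fails at once if the dabba is lifted or tipped (height (world z) of dabba above 0.01 m or angle between dabba's own z axis and vertical above 0.1 rad).
It fails at once if the dabba is shoved more than 30 mm (distance of dabba from where it was at the start of the episode above 0.03 m).
It fails at once if a bystander is moved, lifted or carried (distance of any of kettle, tray, potholder, stand, glass0, glass1, glass2, glass3 from where it was at the start of the episode above 0.02 m).
It also fails if it takes over 40 s, if anything falls off the work surface, if the arm or the gripper's body presses on something with over 40 N, if the wrist force passes 120 N, or if a joint passes its speed limit or range.

## Working session

There is one attempt and no reset: what is moved stays moved. The work goes in short steps, Python scripts to look and compute and a tool call to move; the robot and the scene stay as the last step left them, time stands still between calls to the robot, and variables do not carry over. Pictures are saved under pics/ and viewed, at most 10 in all, crops included, and the job is handed in when it is done.

Besides the shell and the picture viewer there is one more tool, called after "Call:" by a JSON object that holds its "name" and its "arguments", one argument or row to a line. jog_arm: Moves the arm, as the interface text tells. Its arguments: {"type":"object","properties":{"deltas":{"type":"array","items":{"type":"object","properties":{"gripper":{"type":"number"},"offset":{"type":"array","items":{"type":"number"}},"rotation":{"type":"array","items":{"type":"number"}}}}},"newtons":{"type":"number"}},"required":["deltas"]}

```bash
ls; mkdir -p pics; python3 - <<'E'
from workcell import manip, imaging
import cv2
for n in("side","top"):
    cv2.imwrite(f"pics/{n}0.png",imaging.camera(n)); m=imaging.camera_model(n); print(n,m)
o=manip.get_obs();print(o["clock"],o["position"],o["ee_rot"],manip.finger_overhang)
E
```

```text
pics
side {'camera_matrix': array([[459.1380431 ,   0.        , 320.31792749],
       [  0.        , 459.1380431 , 241.53460408],
       [  0.        ,   0.        ,   1.        ]]), 'k1': -0.034919009443507065, 'world_to_cam': array([[-0.91807532, -0.39606184, -0.01651423,  0.44356198],
       [ 0.25987825, -0.63281313,  0.72939073, -0.22187577],
       [-0.29933426,  0.66534394,  0.68389798, -1.04854821],
       [ 0.        ,  0.        ,  0.        ,  1.        ]])}
top {'camera_matrix': array([[594.83129273,   0.        , 310.13578963],
       [  0.        , 594.83129273, 239.24856074],
       [  0.        ,   0.        ,   1.        ]]), 'k1': -0.08769217163199657, 'world_to_cam': array([[-1.18875199e-02, -9.99927208e-01, -2.06516165e-03,
        -3.14612600e-02],
       [ 9.77201756e-01, -1.20551358e-02,  2.11970285e-01,
        -4.87272281e-01],
       [-2.11979752e-01,  5.01721397e-04,  9.77273929e-01,
        -1.69528727e+00],
       [ 0.00000000e+00,  0.00000000e+00,  0.00000000e+00,
         1.00000000e+00]])}
0.1 [ 0.25803523 -0.56890422  0.2416136 ] [ 9.77419789e-01  2.11305863e-01 -1.54616302e-04 -6.04055899e-04] 0.011
```

View pics/side0.png

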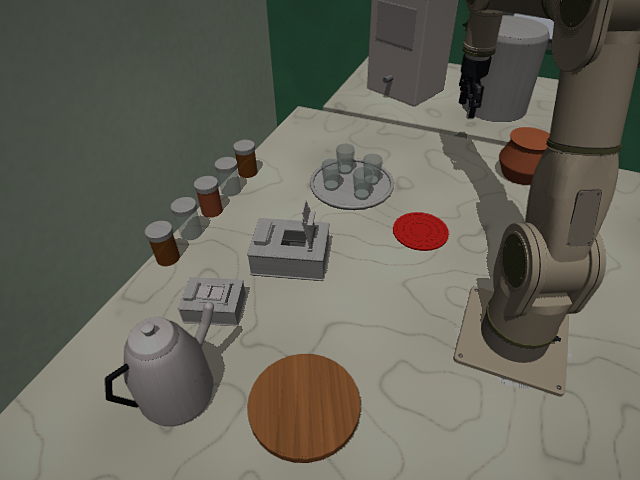

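View pics/top0.png

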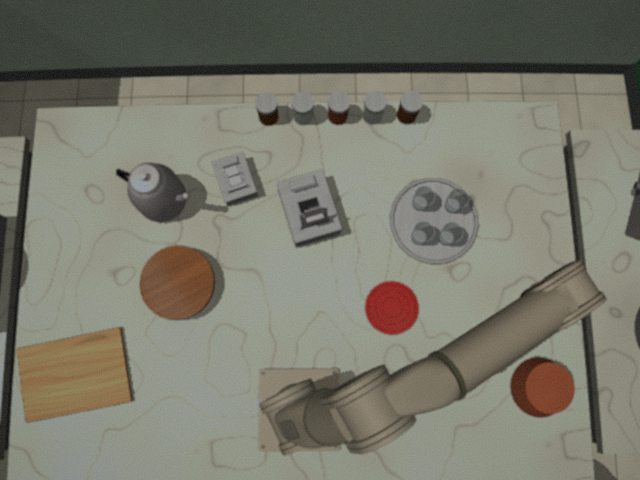

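Two dabba-like boxes are visible. The large one is at top (310,208) / side (288,248) with its flap raised; the small one is at top (235,178) / side (212,300) with its hatch shut. The large one fits on size and raised flap; I'll confirm that in an enlarged crop.

```bash
python3 - <<'E'
import cv2,numpy as np
a=cv2.imread("pics/side0.png")[190:290,235:345]; b=cv2.imread("pics/top0.png")[160:260,260:360]
f=lambda i:cv2.resize(i,(400,400*i.shape[0]//i.shape[1]),interpolation=cv2.INTER_CUBIC)
a,b=f(a),f(b); print(a.shape,b.shape)
h=400; a=cv2.copyMakeBorder(a,0,h-a.shape[0],0,0,cv2.BORDER_CONSTANT)
cv2.imwrite("pics/crop.png",np.hstack([a,b]))
E
```

```text
(363, 400, 3) (400, 400, 3)
```

View pics/crop.png

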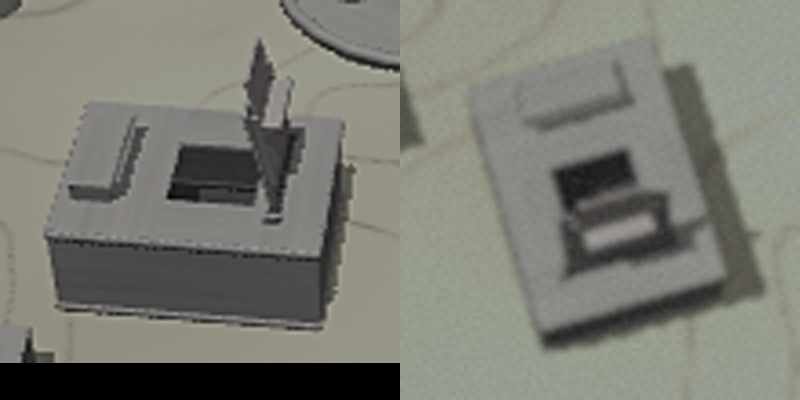

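The crop confirms it: the large box has a lip at its far (+x) end, a raised flap and a pale rib on the flap's robot-side face. I'll fit the pose to the picked corners, leaving height free as a check.

```bash
cat > h.py <<'E'
import numpy as np
from scipy.spatial.transform import Rotation as R
from workcell import imaging
def proj(n,P):
    m=imaging.camera_model(n);P=np.atleast_2d(P);c=(m["world_to_cam"]@np.c_[P,np.ones(len(P))].T).T
    s=np.c_[c[:,0]/-c[:,2],-c[:,1]/-c[:,2]];s=s*(1+m["k1"]*(s**2).sum(1,keepdims=True))
    K=m["camera_matrix"];return s@K[:2,:2].T+K[:2,2]
def world(p,q):  # dabba -> world, p=(x,y,yaw,z0)
    c,s=np.cos(p[2]),np.sin(p[2]);q=np.atleast_2d(q)
    return np.c_[p[0]+c*q[:,0]-s*q[:,1],p[1]+s*q[:,0]+c*q[:,1],p[3]+q[:,2]]
def flap(a,s,y,n): # point s along flap, n outward
    return [-.06+s*np.cos(a)-n*np.sin(a),y,.082+s*np.sin(a)+n*np.cos(a)]
E
python3 - <<'E'
from h import *
from scipy.optimize import least_squares
C=np.array([[.095,.07,.08],[.095,-.07,.08],[-.095,-.07,.08],[-.095,.07,.08]])
side=np.array([[248.2,255.2],[259.2,217.5],[329.9,223],[323.6,260.1]])
top=np.array([[277.5,182],[322.5,169.5],[340.75,230],[295.75,243]])
f=lambda p:np.r_[(proj("side",world(p,C))-side).ravel(),(proj("top",world(p,C))-top).ravel()]
r=least_squares(f,[.6,0,0.2,0]);p=r.x;print("pose",p,"res",np.round(r.fun,1))
# flap: side far leaf corner, top leaf tip corners and rib top centre
def g(v):
    a,t=v
    L=world(p,[flap(a,.09,-.04,0),flap(a,.09,.04,0)]);rt=world(p,[flap(a,.063+t,0,.0185)])
    return np.r_[proj("side",L[:1])[0]-[306,201],(proj("top",L)-[[326.2,207.5],[303.7,212]]).ravel(),proj("top",rt)[0]-[314.5,218]]
r=least_squares(g,[1.2,0.001]);print("flap",r.x,np.round(r.fun,1))
np.save("p.npy",np.r_[p,r.x])
print("hinge,lip,ribtop",world(p,[[-.06,0,.082],[.055,0,.0905],flap(r.x[0],.063,0,.0185)]))
E
```

```text
pose [ 0.58193559 -0.03508517  0.28132373 -0.00154865] res [-0.  -1.   1.2  0.8 -0.3  0.2 -0.3  0.  -0.5  0.6 -0.2  0.1  0.7 -0.9
 -0.5 -0.2]
flap [1.34288707 0.01454247] [ 0.3  1.4  0.6 -1.3 -4.6  2.3  0.6 -0.1]
hinge,lip,ribtop [[ 0.52429427 -0.05174282  0.08045135]
 [ 0.63477348 -0.01981565  0.08895135]
 [ 0.52065585 -0.05279428  0.14600214]]
```

```bash
cat >> h.py <<'E'
def state():
    from workcell import manip
    p=np.load("p.npy");o=manip.get_obs();T=R.from_quat(o["ee_rot"]).as_matrix()
    c,s=np.cos(p[2]),np.sin(p[2]);D=np.array([[c,-s,0],[s,c,0],[0,0,1]])
    d=D.T@(o["position"]+T[:,2]*.011-[p[0],p[1],p[3]])
    print("clock",round(o["clock"],2),"tip in dabba mm",np.round(d*1e3,1),"tool axes in dabba\n",np.round(D.T@T,3),"\nforce dabba",np.round(D.T@o["ft_force"],1),"grip",o["grip_width"])
    g=lambda x,y,z:print("to",(x,y,z),"tool offset mm",np.round(1e3*T.T@D@(np.array([x,y,z])-d),1))
    return g
E
python3 - <<'E'
from h import *
g=state();g(-.115,0,.2)
E
```

```text
clock 0.1 tip in dabba mm [-459.4 -422.9  232.2] tool axes in dabba
 [[ 0.99   0.144 -0.   ]
 [ 0.144 -0.99   0.001]
 [-0.    -0.001 -1.   ]] 
force dabba [-0.5 -0.1  0.7] grip 1.0027333399222698
to (-0.115, 0, 0.2) tool offset mm [ 401.7 -368.9   32.6]
```

Call:
{"name": "jog_arm", "arguments": {
  "deltas": [
    {"gripper": 0,"offset": [0,0,0],"rotation": [0,0,4.15]},
    {"gripper": 0,"offset": [0,0,0],"rotation": [0,0,4.15]}
  ],
  "newtons": 40
}}

```text
clock: 0.3
position: [0.2581, -0.569, 0.2418]
ee_rot: [0.99, 0.139, -0.0, -0.0]
ft_force: [1.2, 0.8, -0.0]
grip_width: 0.695
grasp_force: 0.0
```

```bash
python3 - <<'E'
from h import *
g=state();g(-.115,0,.2)
for n in("kettle",):pass
E
```

```text
clock 0.3 tip in dabba mm [-459.3 -423.   232.4] tool axes in dabba
 [[ 1.    -0.003 -0.   ]
 [-0.003 -1.     0.001]
 [-0.    -0.001 -1.   ]] 
force dabba [ 1.3  0.4 -0. ] grip 0.6949875605295014
to (-0.115, 0, 0.2) tool offset mm [ 343.  -424.    32.7]
```

Call:
{"name": "jog_arm", "arguments": {
  "deltas": [
    {"gripper": 0,"offset": [0.019,-0.0235,0]},
    {"gripper": 0,"offset": [0.019,-0.0235,0]},
    {"gripper": 0,"offset": [0.019,-0.0235,0]},
    {"gripper": 0,"offset": [0.019,-0.0235,0]},
    {"gripper": 0,"offset": [0.019,-0.0235,0]},
    {"gripper": 0,"offset": [0.019,-0.0235,0]},
    {"gripper": 0,"offset": [0.019,-0.0235,0]},
    {"gripper": 0,"offset": [0.019,-0.0235,0]},
    {"gripper": 0,"offset": [0.019,-0.0235,0]},
    {"gripper": 0,"offset": [0.019,-0.0235,0]},
    {"gripper": 0,"offset": [0.019,-0.0235,0]},
    {"gripper": 0,"offset": [0.019,-0.0235,0]},
    {"gripper": 0,"offset": [0.019,-0.0235,0]},
    {"gripper": 0,"offset": [0.019,-0.0235,0]},
    {"gripper": 0,"offset": [0.019,-0.0235,0]},
    {"gripper": 0,"offset": [0.019,-0.0235,0]},
    {"gripper": 0,"offset": [0.019,-0.0235,0]},
    {"gripper": 0,"offset": [0.019,-0.0235,0]},
    {"gripper": 0,"offset": [0,0,0]}
  ]
}}

```text
schema error: expected keys gripper, offset, rotation
```

```bash
python3 - <<'E'
from h import *
import cv2
g=state();g(-.115,0,.122)
a=imaging.camera("side")[130:290,225:385];b=imaging.camera("top")[130:290,220:380]
cv2.imwrite("pics/a1.png",cv2.resize(np.hstack([a,b]),(800,400),interpolation=cv2.INTER_CUBIC))
E
```

```text
clock 0.3 tip in dabba mm [-459.3 -423.   232.4] tool axes in dabba
 [[ 1.    -0.003 -0.   ]
 [-0.003 -1.     0.001]
 [-0.    -0.001 -1.   ]] 
force dabba [ 1.3  0.4 -0. ] grip 0.6949875605295014
to (-0.115, 0, 0.122) tool offset mm [ 343.  -424.   110.7]
```

View pics/a1.png

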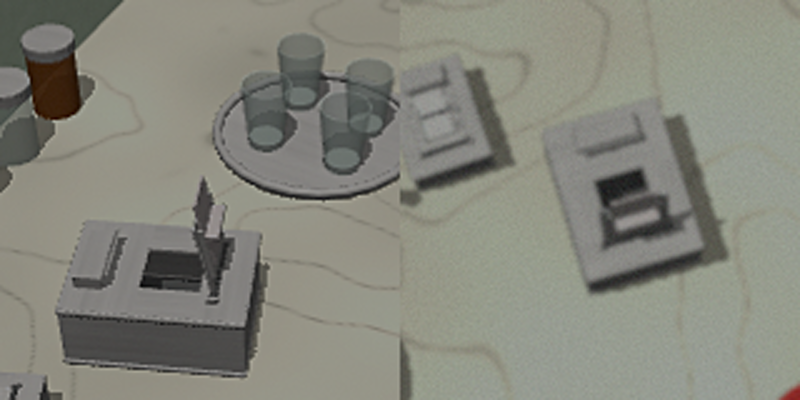

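The move was refused because every row needs a rotation key. The picture shows the scene unchanged.

Call:
{"name": "jog_arm", "arguments": {
  "deltas": [
    {"gripper": 0,"offset": [0.019,-0.0235,0],"rotation": [0,0,0]},
    {"gripper": 0,"offset": [0.019,-0.0235,0],"rotation": [0,0,0]},
    {"gripper": 0,"offset": [0.019,-0.0235,0],"rotation": [0,0,0]},
    {"gripper": 0,"offset": [0.019,-0.0235,0],"rotation": [0,0,0]},
    {"gripper": 0,"offset": [0.019,-0.0235,0],"rotation": [0,0,0]},
    {"gripper": 0,"offset": [0.019,-0.0235,0],"rotation": [0,0,0]},
    {"gripper": 0,"offset": [0.019,-0.0235,0],"rotation": [0,0,0]},
    {"gripper": 0,"offset": [0.019,-0.0235,0],"rotation": [0,0,0]},
    {"gripper": 0,"offset": [0.019,-0.0235,0],"rotation": [0,0,0]},
    {"gripper": 0,"offset": [0.019,-0.0235,0],"rotation": [0,0,0]},
    {"gripper": 0,"offset": [0.019,-0.0235,0],"rotation": [0,0,0]},
    {"gripper": 0,"offset": [0.019,-0.0235,0],"rotation": [0,0,0]},
    {"gripper": 0,"offset": [0.019,-0.0235,0],"rotation": [0,0,0]},
    {"gripper": 0,"offset": [0.019,-0.0235,0],"rotation": [0,0,0]},
    {"gripper": 0,"offset": [0.019,-0.0235,0],"rotation": [0,0,0]},
    {"gripper": 0,"offset": [0.019,-0.0235,0],"rotation": [0,0,0]},
    {"gripper": 0,"offset": [0.019,-0.0235,0],"rotation": [0,0,0]},
    {"gripper": 0,"offset": [0.019,-0.0235,0],"rotation": [0,0,0]},
    {"gripper": 0,"offset": [0,0,0],"rotation": [0,0,0]}
  ]
}}

```text
clock: 2.3
position: [0.4704, -0.0638, 0.2424]
ee_rot: [0.99, 0.144, 0.0, -0.001]
ft_force: [0.3, 0.7, 0.2]
grip_width: -0.001
grasp_force: 0.0
```

```bash
python3 - <<'E'
from h import *
import cv2
g=state();g(-.115,0,.122)
a=imaging.camera("side")[130:290,225:385];b=imaging.camera("top")[130:290,220:380]
cv2.imwrite("pics/a2.png",cv2.resize(np.hstack([a,b]),(800,400),interpolation=cv2.INTER_CUBIC))
E
```

```text
clock 2.3 tip in dabba mm [-115.1    3.4  232.9] tool axes in dabba
 [[ 1.     0.008  0.001]
 [ 0.008 -1.     0.001]
 [ 0.001 -0.001 -1.   ]] 
force dabba [0.5 0.5 0.2] grip -0.0009370967956833656
to (-0.115, 0, 0.122) tool offset mm [ -0.    3.5 110.9]
```

View pics/a2.png

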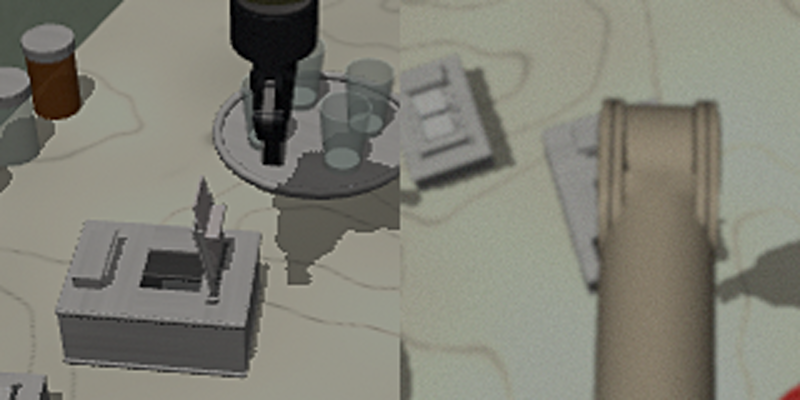

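The shut fingers hang behind the hinge end, with their tip at crop (272,165), clear of the flap. Next I descend and push forward.

Call:
{"name": "jog_arm", "arguments": {
  "deltas": [
    {"gripper": 0,"offset": [0,0.0035,0.02],"rotation": [0,0,0]},
    {"gripper": 0,"offset": [0,0,0.025],"rotation": [0,0,0]},
    {"gripper": 0,"offset": [0,0,0.025],"rotation": [0,0,0]},
    {"gripper": 0,"offset": [0,0,0.025],"rotation": [0,0,0]},
    {"gripper": 0,"offset": [0,0,0.015],"rotation": [0,0,0]},
    {"gripper": 0,"offset": [0.01,0,0],"rotation": [0,0,0]},
    {"gripper": 0,"offset": [0.01,0,0],"rotation": [0,0,0]},
    {"gripper": 0,"offset": [0.01,0,0],"rotation": [0,0,0]},
    {"gripper": 0,"offset": [0.006,0,0],"rotation": [0,0,0]},
    {"gripper": 0,"offset": [0.006,0,0],"rotation": [0,0,0]},
    {"gripper": 0,"offset": [0.006,0,0],"rotation": [0,0,0]},
    {"gripper": 0,"offset": [0.006,0,0],"rotation": [0,0,0]},
    {"gripper": 0,"offset": [0.006,0,0],"rotation": [0,0,0]},
    {"gripper": 0,"offset": [0,0,0],"rotation": [0,0,0]}
  ]
}}

```text
clock: 3.8
position: [0.5287, -0.0543, 0.1323]
ee_rot: [0.99, 0.14, 0.0, -0.0]
ft_force: [-0.0, -0.2, -0.5]
grip_width: -0.001
grasp_force: 0.0
```

```bash
python3 - <<'E'
from h import *
import cv2
g=state();g(-.037,0,.122)
a=imaging.camera("side")[160:280,225:385]
cv2.imwrite("pics/a3.png",cv2.resize(a,(800,600),interpolation=cv2.INTER_CUBIC))
E
```

```text
clock 3.8 tip in dabba mm [-56.5  -3.7 122.8] tool axes in dabba
 [[ 1.  0.  0.]
 [ 0. -1.  0.]
 [ 0. -0. -1.]] 
force dabba [-0.1 -0.2 -0.5] grip -0.0009734565235333029
to (-0.037, 0, 0.122) tool offset mm [19.5 -3.7  0.8]
```

View pics/a3.png

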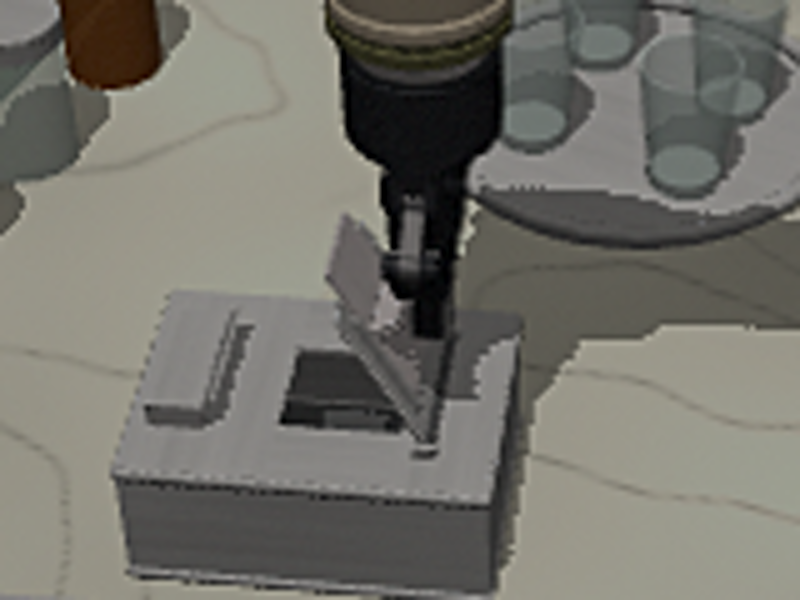

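The flap has folded to about 1.0 rad with the finger behind the rib (crop (410,330)), and the box hasn't moved. I'll continue forward, then press down.

Call:
{"name": "jog_arm", "arguments": {
  "deltas": [
    {"gripper": 0,"offset": [0.005,-0.002,0],"rotation": [0,0,0]},
    {"gripper": 0,"offset": [0.005,-0.002,0],"rotation": [0,0,0]},
    {"gripper": 0,"offset": [0.005,0,0],"rotation": [0,0,0]},
    {"gripper": 0,"offset": [0.004,0,0],"rotation": [0,0,0]},
    {"gripper": 0,"offset": [0.002,0,0.005],"rotation": [0,0,0]},
    {"gripper": 0,"offset": [0.002,0,0.005],"rotation": [0,0,0]},
    {"gripper": 0,"offset": [0.002,0,0.005],"rotation": [0,0,0]},
    {"gripper": 0,"offset": [0.002,0,0.005],"rotation": [0,0,0]},
    {"gripper": 0,"offset": [0.002,0,0.005],"rotation": [0,0,0]},
    {"gripper": 0,"offset": [0.002,0,0.004],"rotation": [0,0,0]},
    {"gripper": 0,"offset": [0,0,0.003],"rotation": [0,0,0]},
    {"gripper": 0,"offset": [0,0,0],"rotation": [0,0,0]}
  ]
}}

```text
clock: 5.05
position: [0.5567, -0.0422, 0.0999]
ee_rot: [0.99, 0.14, -0.0, -0.0]
ft_force: [0.1, 0.4, 1.4]
grip_width: 0.002
grasp_force: 0.5
```

```bash
python3 - <<'E'
from h import *
import cv2
g=state();g(-.011,0,.0865)
a=imaging.camera("side")[160:280,225:385]
cv2.imwrite("pics/a4.png",cv2.resize(a,(800,600),interpolation=cv2.INTER_CUBIC))
E
```

```text
clock 5.05 tip in dabba mm [-26.2   0.2  90.4] tool axes in dabba
 [[ 1. -0. -0.]
 [-0. -1.  0.]
 [-0. -0. -1.]] 
force dabba [0.2 0.3 1.4] grip 0.0020330853398581672
to (-0.011, 0, 0.0865) tool offset mm [15.2  0.2  3.9]
```

View pics/a4.png

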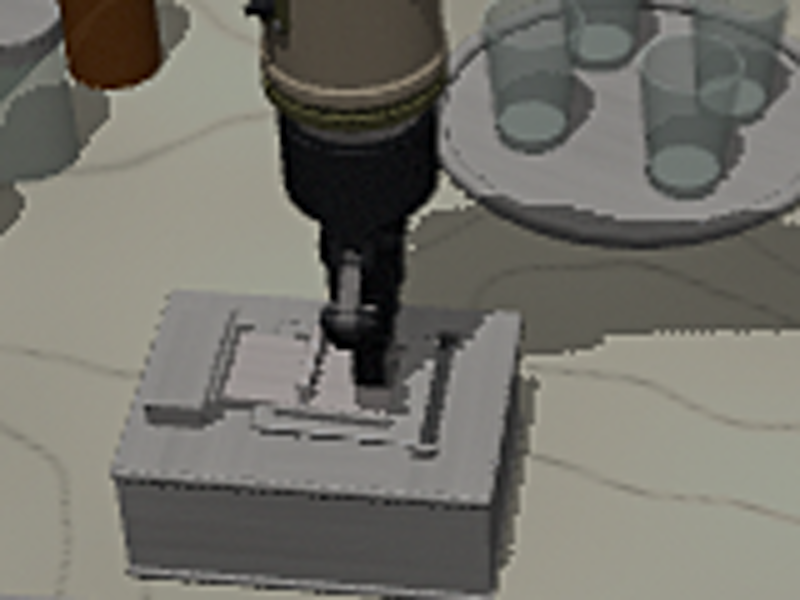

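The flap is nearly flat, with the finger on the plate behind the rib (crop (370,385) against the rib at (315,365)). I'll press until contact is firm.

Call:
{"name": "jog_arm", "arguments": {
  "deltas": [
    {"gripper": 0,"offset": [0,0,0.002],"rotation": [0,0,0]},
    {"gripper": 0,"offset": [0,0,0.001],"rotation": [0,0,0]},
    {"gripper": 0,"offset": [0,0,0.001],"rotation": [0,0,0]},
    {"gripper": 0,"offset": [0,0,0],"rotation": [0,0,0]}
  ]
}}

```text
clock: 5.5
position: [0.5573, -0.0421, 0.0975]
ee_rot: [0.99, 0.14, 0.001, 0.0]
ft_force: [-1.5, 0.4, 10.1]
grip_width: 0.002
grasp_force: 5.4
```

Call:
{"name": "jog_arm", "arguments": {
  "deltas": [
    {"gripper": 0,"offset": [0.004,0,-0.0003],"rotation": [0,0,0]},
    {"gripper": 0,"offset": [0.004,0,0],"rotation": [0,0,0]},
    {"gripper": 0,"offset": [0.004,0,0],"rotation": [0,0,0]},
    {"gripper": 0,"offset": [0.004,0,0],"rotation": [0,0,0]},
    {"gripper": 0,"offset": [0.003,0,0],"rotation": [0,0,0]},
    {"gripper": 0,"offset": [0.003,0,0],"rotation": [0,0,0]},
    {"gripper": 0,"offset": [0,0,0],"rotation": [0,0,0]}
  ]
}}

```text
clock: 6.2
position: [0.5784, -0.036, 0.0974]
ee_rot: [0.99, 0.14, 0.0, 0.0]
ft_force: [-0.9, 0.5, 7.6]
grip_width: -0.001
grasp_force: 4.2
```

```bash
python3 - <<'E'
from h import *
g=state();g(.0195,0,.0865)
E
```

```text
clock 6.2 tip in dabba mm [-3.6  0.1 88. ] tool axes in dabba
 [[ 1.    -0.     0.001]
 [-0.    -1.    -0.   ]
 [ 0.001  0.    -1.   ]] 
force dabba [-0.7  0.7  7.6] grip -0.0011057467590595248
to (0.0195, 0, 0.0865) tool offset mm [23.1  0.1  1.5]
```

Call:
{"name": "jog_arm", "arguments": {
  "deltas": [
    {"gripper": 0,"offset": [0.003,0,0],"rotation": [0,0,0]},
    {"gripper": 0,"offset": [0.003,0,0],"rotation": [0,0,0]},
    {"gripper": 0,"offset": [0.003,0,0],"rotation": [0,0,0]},
    {"gripper": 0,"offset": [0.003,0,0],"rotation": [0,0,0]},
    {"gripper": 0,"offset": [0,0,0],"rotation": [0,0,0]}
  ]
}}

```text
clock: 6.7
position: [0.5884, -0.0335, 0.0973]
ee_rot: [0.99, 0.14, -0.001, 0.001]
ft_force: [-9.3, -2.1, 14.6]
grip_width: 0.002
grasp_force: 7.0
```

```bash
python3 - <<'E'
from h import *
import cv2
g=state();g(.0195,0,.0865)
a=imaging.camera("side")[180:280,225:355]
cv2.imwrite("pics/a5.png",cv2.resize(a,(780,600),interpolation=cv2.INTER_CUBIC))
E
```

```text
clock 6.7 tip in dabba mm [ 6.6 -0.3 87.8] tool axes in dabba
 [[ 1.    -0.001 -0.003]
 [-0.001 -1.    -0.001]
 [-0.003  0.001 -1.   ]] 
force dabba [-9.5  0.6 14.6] grip 0.002189906784236348
to (0.0195, 0, 0.0865) tool offset mm [12.9 -0.3  1.3]
```

View pics/a5.png

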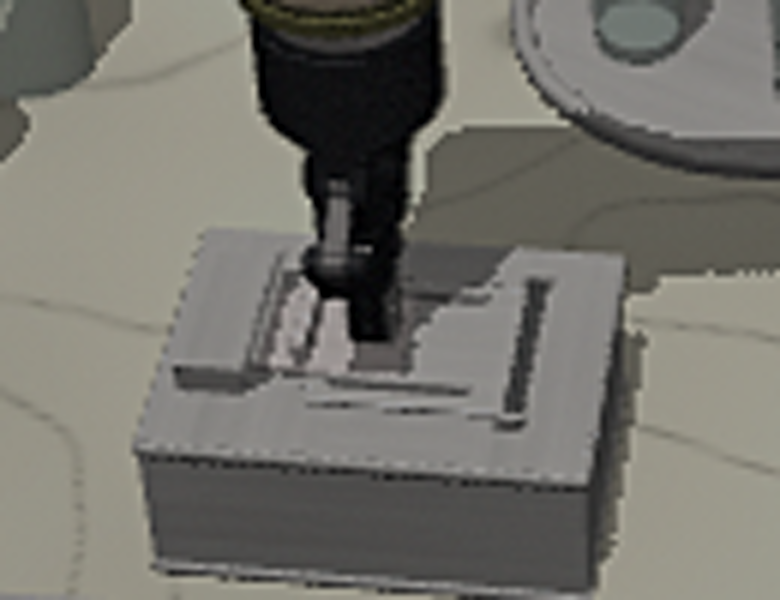

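```bash
python3 - <<'E'
from h import *
p=np.load("p.npy")[:4]
q=lambda P:np.round((proj("side",world(p,P))-[225,180])*6)
for t in(0,.01,.02,.03):
    print(t,"rib near: back-top,back-bottom,front-top",q([flap(0,.06+t,.025,.0185),flap(0,.06+t,.025,.0045),flap(0,.066+t,.025,.0185)]).tolist(),"far back-top",q([flap(0,.06+t,-.025,.0185)]).tolist())
print("tip near corners (front,back)",q([[.0066+.011,.0145,.0865],[.0066-.011,.0145,.0865]]).tolist(),"plate back near",q([[-.04,.025,.0865]]).tolist())
print("lip near cheek",q([[.055,.037,.08],[.055,.037,.0945],[.081,.037,.0945],[.049,.037,.1045]]).tolist())
E
```

```text
0 rib near: back-top,back-bottom,front-top [[378.0, 353.0], [380.0, 377.0], [364.0, 352.0]] far back-top [[399.0, 275.0]]
0.01 rib near: back-top,back-bottom,front-top [[355.0, 351.0], [357.0, 376.0], [341.0, 350.0]] far back-top [[376.0, 274.0]]
0.02 rib near: back-top,back-bottom,front-top [[332.0, 350.0], [334.0, 374.0], [318.0, 349.0]] far back-top [[353.0, 272.0]]
0.03 rib near: back-top,back-bottom,front-top [[308.0, 348.0], [311.0, 372.0], [294.0, 347.0]] far back-top [[331.0, 271.0]]
tip near corners (front,back) [[344.0, 358.0], [395.0, 361.0]] plate back near [[473.0, 384.0]]
lip near cheek [[249.0, 398.0], [246.0, 373.0], [186.0, 369.0], [258.0, 357.0]]
```

The tongue is at about 15 mm and the box hasn't moved. I'll ease the press slightly and continue pushing.

Call:
{"name": "jog_arm", "arguments": {
  "deltas": [
    {"gripper": 0,"offset": [0.003,0,-0.0005],"rotation": [0,0,0]},
    {"gripper": 0,"offset": [0.003,0,0],"rotation": [0,0,0]},
    {"gripper": 0,"offset": [0.002,0,0],"rotation": [0,0,0]},
    {"gripper": 0,"offset": [0.002,0,0],"rotation": [0,0,0]},
    {"gripper": 0,"offset": [0,0,0],"rotation": [0,0,0]}
  ]
}}

```text
clock: 7.25
position: [0.5983, -0.0308, 0.0974]
ee_rot: [0.99, 0.14, -0.001, 0.001]
ft_force: [-4.6, -1.4, 8.7]
grip_width: 0.001
grasp_force: 4.3
```

```bash
python3 - <<'E'
from h import *
g=state();g(.022,0,.0865)
E
```

```text
clock 7.25 tip in dabba mm [16.8 -0.4 87.9] tool axes in dabba
 [[ 1.    -0.001 -0.002]
 [-0.001 -1.    -0.001]
 [-0.002  0.001 -1.   ]] 
force dabba [-4.8 -0.1  8.7] grip 0.0006296130848551496
to (0.022, 0, 0.0865) tool offset mm [ 5.2 -0.4  1.4]
```

Call:
{"name": "jog_arm", "arguments": {
  "deltas": [
    {"gripper": 0,"offset": [0.002,0,0],"rotation": [0,0,0]},
    {"gripper": 0,"offset": [0.002,0,0],"rotation": [0,0,0]},
    {"gripper": 0,"offset": [0.001,0,0],"rotation": [0,0,0]},
    {"gripper": 0,"offset": [0,0,0],"rotation": [0,0,0]}
  ]
}}

```text
clock: 7.65
position: [0.6025, -0.0296, 0.0973]
ee_rot: [0.99, 0.14, -0.002, 0.001]
ft_force: [-8.0, -2.2, 10.4]
grip_width: 0.003
grasp_force: 6.7
```

```bash
python3 - <<'E'
from h import *
g=state();g(.022,0,.0865)
import cv2
a=imaging.camera("side")[180:280,225:355]
cv2.imwrite("pics/a6.png",cv2.resize(a,(780,600),interpolation=cv2.INTER_CUBIC))
E
```

```text
clock 7.65 tip in dabba mm [21.2 -0.5 87.8] tool axes in dabba
 [[ 1.    -0.001 -0.003]
 [-0.001 -1.    -0.001]
 [-0.003  0.001 -1.   ]] 
force dabba [-8.3  0.1 10.4] grip 0.0029004628519574234
to (0.022, 0, 0.0865) tool offset mm [ 0.8 -0.5  1.3]
```

View pics/a6.png

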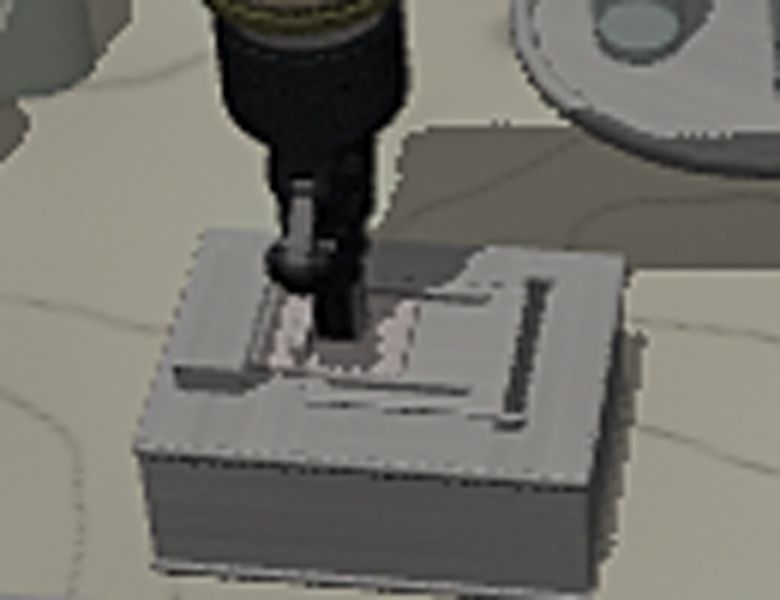

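The box is in place. The plate's back edge (crop x ≈ 410) gives the tongue about 27–29 mm out. I'll push the last bit to the stop.

Call:
{"name": "jog_arm", "arguments": {
  "deltas": [
    {"gripper": 0,"offset": [0.0015,0,0],"rotation": [0,0,0]},
    {"gripper": 0,"offset": [0.001,0,0],"rotation": [0,0,0]},
    {"gripper": 0,"offset": [0,0,0],"rotation": [0,0,0]}
  ]
}}

```text
clock: 8.0
position: [0.6027, -0.0296, 0.0969]
ee_rot: [0.99, 0.139, -0.004, 0.001]
ft_force: [-19.6, -3.9, 16.8]
grip_width: 0.0
grasp_force: 11.7
```

The force rose with no travel, so the tongue is on its stop. I'll back off and lift away.

Call:
{"name": "jog_arm", "arguments": {
  "deltas": [
    {"gripper": 0,"offset": [-0.003,0,-0.0005],"rotation": [0,0,0]},
    {"gripper": 0,"offset": [-0.003,0,-0.002],"rotation": [0,0,0]},
    {"gripper": 0,"offset": [-0.002,0,-0.01],"rotation": [0,0,0]},
    {"gripper": 0,"offset": [0,0,-0.02],"rotation": [0,0,0]},
    {"gripper": 0,"offset": [0,0,-0.03],"rotation": [0,0,0]},
    {"gripper": 0,"offset": [-0.02,0,-0.03],"rotation": [0,0,0]},
    {"gripper": 0,"offset": [-0.03,0,-0.02],"rotation": [0,0,0]},
    {"gripper": 0,"offset": [-0.03,0,0],"rotation": [0,0,0]},
    {"gripper": 0,"offset": [-0.03,0,0],"rotation": [0,0,0]},
    {"gripper": 0,"offset": [0,0,0],"rotation": [0,0,0]},
    {"gripper": 0,"offset": [0,0,0],"rotation": [0,0,0]}
  ]
}}

```text
clock: 9.1
position: [0.4929, -0.0609, 0.2105]
ee_rot: [0.99, 0.14, 0.001, 0.001]
ft_force: [0.1, -0.1, 0.4]
grip_width: -0.005
grasp_force: 0.0
```

```bash
python3 - <<'E'
from h import *
state()
import cv2
a=imaging.camera("side")[180:280,225:355]
cv2.imwrite("pics/a7.png",cv2.resize(a,(780,600),interpolation=cv2.INTER_CUBIC))
E
```

```text
clock 9.1 tip in dabba mm [-9.27e+01 -1.00e-01  2.01e+02] tool axes in dabba
 [[ 1.    -0.001  0.001]
 [-0.001 -1.    -0.001]
 [ 0.001  0.001 -1.   ]] 
force dabba [ 0.1 -0.1  0.4] grip -0.004559379421174334
```

View pics/a7.png

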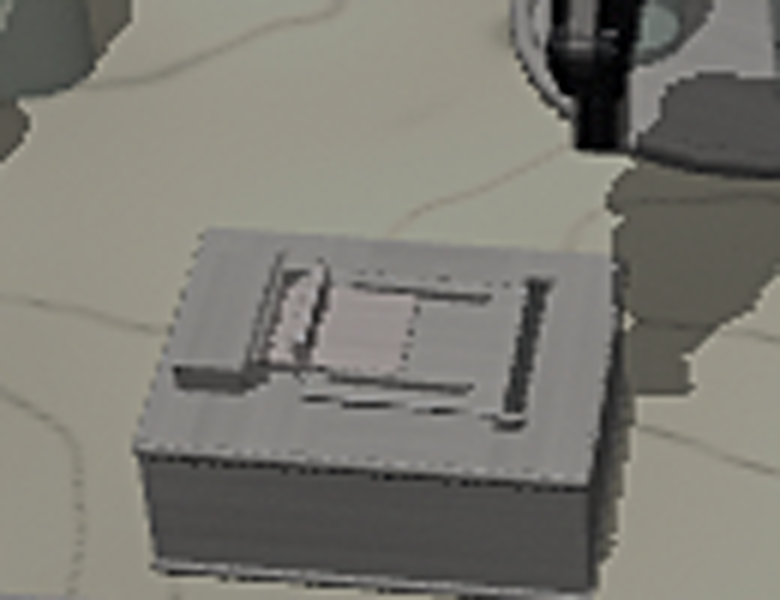

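The flap stays shut untouched. The rib is at (308,350), which matches the tongue at 30 mm, its front runs under the lip, and the box hasn't moved.

```bash
python3 -c "
from workcell import workorder
print(workorder.hand_in())"
```

```text
the job is handed in; nothing more can be done
None
```

The dabba's hatch is shut and stayed shut on its own, with the tongue pushed to its stop (about 30 mm) beneath the lip and the box not visibly moved; the job is handed in, but no verdict came back.

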